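Lay out chair spindles in mirror order

TASK

The chair back is glued up face down, so its turned spindles are needed in mirror order. Move the four spindles from the rack with the separate cradle blocks to the empty one-piece rack so that their left-to-right order (seen from the robot) is reversed: the leftmost goes to the rightmost place, and so on. Lay each one level and centred, down in a pair of opposite notches, and let go of it.

Things in the scene. Friction and masses are not known exactly. Their poses are not given: they have to be found in the camera images.
- source_base: Fixed brown base board 106 x 296 x 10 mm with four separate cradle blocks in a row: the rack the spindles come from. May be the nearer or the farther rack. Origin: centre of its underside, on the bench. x across the row, away from the robot (within 15 deg), y along the row to the robot's left, z up. The cradles stand at y = +105, +35, -35, -105 mm, in shuffled order.
- assembly_rack: Fixed one-piece rack, empty at first: dark base 120x320x10 mm, two pale rails 12 mm thick along y at x = +-42 mm, tops at z = 54 mm. Facing 90 deg V notches, 32 wide, 16 deep, make four places at y = +105, +35, -35, -105 mm. Origin: centre of underside, on the bench. x away from the robot (within 15 deg), y to its left, z up. A seated spindle lies along x, its axis at z = 51 mm.
- spindle_1: Loose turned wooden spindle, 130 mm long, 60 g: plain straight middle, 22 mm thick, 60 mm long. 18 mm journals lie in the notches. Origin: on its axis at mid-length, where to grip it; x along the level axis; y, z turn as it rolls. Starts in cradle_1, axis 51 mm above the bench.
- spindle_2: Loose turned wooden spindle, 130 mm long, 60 g: two beads 29 mm in diameter, 18 to 27 mm either side of the middle; between them 18 mm thick for 30 mm. 18 mm journals lie in the notches. Origin: on its axis at mid-length, where to grip it; x along the level axis; y, z turn as it rolls. Starts in cradle_2, axis 51 mm above the bench.
- spindle_3: Loose turned wooden spindle, 130 mm long, 60 g: thick barrel middle, 27 mm in diameter for 44 mm, tapering to the journals. 18 mm journals lie in the notches. Origin: on its axis at mid-length, where to grip it; x along the level axis; y, z turn as it rolls. Starts in cradle_3, axis 51 mm above the bench.
- spindle_4: Loose turned wooden spindle, 130 mm long, 60 g: slim straight middle 20 mm thick (60 mm long) and a collar 25 mm in diameter at each end, outside the rails. 18 mm journals lie in the notches. Origin: on its axis at mid-length, where to grip it; x along the level axis; y, z turn as it rolls. Starts in cradle_4, axis 51 mm above the bench.
- cradle_1: Fixed medium-brown cradle block on the source base, 96 x 68 x 44 mm, in which spindle_1 lies at the start: two upright pieces 12 mm thick at x = +-42 mm, each with one V notch 32 mm wide and 16 mm deep at y = 0. Origin: centre of its underside, 10 mm above the bench; x along the spindle, y along the row, to the robot's left.
- cradle_2: Fixed medium-brown cradle block on the source base, 96 x 68 x 44 mm, in which spindle_2 lies at the start: two upright pieces 12 mm thick at x = +-42 mm, each with one V notch 32 mm wide and 16 mm deep at y = 0. Origin: centre of its underside, 10 mm above the bench; x along the spindle, y along the row, to the robot's left.
- cradle_3: Fixed medium-brown cradle block on the source base, 96 x 68 x 44 mm, in which spindle_3 lies at the start: two upright pieces 12 mm thick at x = +-42 mm, each with one V notch 32 mm wide and 16 mm deep at y = 0. Origin: centre of its underside, 10 mm above the bench; x along the spindle, y along the row, to the robot's left.
- cradle_4: Fixed medium-brown cradle block on the source base, 96 x 68 x 44 mm, in which spindle_4 lies at the start: two upright pieces 12 mm thick at x = +-42 mm, each with one V notch 32 mm wide and 16 mm deep at y = 0. Origin: centre of its underside, 10 mm above the bench; x along the spindle, y along the row, to the robot's left.

How it is judged:
At the end, for the whole second after the job is handed in: Each spindle lies released and at rest in the assembly rack, in the place mirroring its cradle (cradle at y = a of source_base: spindle at y = -a of the rack), within 10 mm along the row, 15 mm across, 7 mm of the seated height, axis within 0.12 rad of the rack's x (((y of cradle_1 in the frame of source_base between 0.085 and 0.125 m and y of spindle_1 in the frame of assembly_rack between -0.115 and -0.095 m) or (y of cradle_1 in the frame of source_base between 0.015 and 0.055 m and y of spindle_1 in the frame of assembly_rack between -0.045 and -0.025 m) or (y of cradle_1 in the frame of source_base between -0.055 and -0.015 m and y of spindle_1 in the frame of assembly_rack between 0.025 and 0.045 m) or (y of cradle_1 in the frame of source_base between -0.125 and -0.085 m and y of spindle_1 in the frame of assembly_rack between 0.095 and 0.115 m)) and x of spindle_1 in the frame of assembly_rack between -0.015 and 0.015 m and z of spindle_1 in the frame of assembly_rack between 0.0437 and 0.0577 m and angle between the x axis of each of spindle_1, spindle_2, spindle_3, spindle_4 and the x axis of assembly_rack, either way round below 0.12 rad and linear speed of each of spindle_1, spindle_2, spindle_3, spindle_4 below 0.02 m/s and contact force between each of spindle_1, spindle_2, spindle_3, spindle_4 and the fingers below 0.1 N and ((y of cradle_2 in the frame of source_base between 0.085 and 0.125 m and y of spindle_2 in the frame of assembly_rack between -0.115 and -0.095 m) or (y of cradle_2 in the frame of source_base between 0.015 and 0.055 m and y of spindle_2 in the frame of assembly_rack between -0.045 and -0.025 m) or (y of cradle_2 in the frame of source_base between -0.055 and -0.015 m and y of spindle_2 in the frame of assembly_rack between 0.025 and 0.045 m) or (y of cradle_2 in the frame of source_base between -0.125 and -0.085 m and y of spindle_2 in the frame of assembly_rack between 0.095 and 0.115 m)) and x of spindle_2 in the frame of assembly_rack between -0.015 and 0.015 m and z of spindle_2 in the frame of assembly_rack between 0.0437 and 0.0577 m and ((y of cradle_3 in the frame of source_base between 0.085 and 0.125 m and y of spindle_3 in the frame of assembly_rack between -0.115 and -0.095 m) or (y of cradle_3 in the frame of source_base between 0.015 and 0.055 m and y of spindle_3 in the frame of assembly_rack between -0.045 and -0.025 m) or (y of cradle_3 in the frame of source_base between -0.055 and -0.015 m and y of spindle_3 in the frame of assembly_rack between 0.025 and 0.045 m) or (y of cradle_3 in the frame of source_base between -0.125 and -0.085 m and y of spindle_3 in the frame of assembly_rack between 0.095 and 0.115 m)) and x of spindle_3 in the frame of assembly_rack between -0.015 and 0.015 m and z of spindle_3 in the frame of assembly_rack between 0.0437 and 0.0577 m and ((y of cradle_4 in the frame of source_base between 0.085 and 0.125 m and y of spindle_4 in the frame of assembly_rack between -0.115 and -0.095 m) or (y of cradle_4 in the frame of source_base between 0.015 and 0.055 m and y of spindle_4 in the frame of assembly_rack between -0.045 and -0.025 m) or (y of cradle_4 in the frame of source_base between -0.055 and -0.015 m and y of spindle_4 in the frame of assembly_rack between 0.025 and 0.045 m) or (y of cradle_4 in the frame of source_base between -0.125 and -0.085 m and y of spindle_4 in the frame of assembly_rack between 0.095 and 0.115 m)) and x of spindle_4 in the frame of assembly_rack between -0.015 and 0.015 m and z of spindle_4 in the frame of assembly_rack between 0.0437 and 0.0577 m); the robot touches nothing.
It also fails if it takes over 90 s, if anything falls off the work surface, if the arm or the gripper's body presses on something with over 40 N, if the wrist force passes 120 N, or if a joint passes its speed limit or range.

ROBOT

A 6-joint arm with a two-finger parallel gripper is mounted at the origin on a cart in front of the work surface, level with it; the furniture and walls round the work are solid. World frame = base frame: x ahead of the robot, y to its left, z up, the work surface at z = 0. Lengths are in m, angles in rad, forces in N, time in s.
With the tool pointing down it reaches from about 0.425 to 0.95 m from the base axis. Payload 3.5 kg.
Tool frame: the origin (TCP) lies between the finger pads; the fingertips stand 19 mm ahead of it and the grasp point (between the pads) is the TCP (ctrl.nose_length is the distance from the TCP to the fingertips, in m); z points along the fingers, y is the line along which they close (so a half turn about z gives the same grasp; the last joint's range is limited). The gripper opens to 85 mm and grips with 20 to 120 N. Pads are 22 mm wide; open, the fingers measure 114 mm over their backs; the gripper's body (76 mm by 85 mm) begins 54 mm behind the grasp point. The pads swing forward as they close: fully open they stand 13 mm farther back than shut.
Start: joints at [1.034, 0.286, 1.577, -0, 1.279, -0.15], TCP at [0.255, 0.625, 0.25] pointing down, gripper open.
Joint ranges: [-2.77, 2.77], [-0.9, 2.22], [0.21, 2.48], [-1.53, 4.67], [0.24, 2.81], [-2.84, 2.84]. Speed limits (rad/s): [2.79, 2.79, 3.14, 3.14, 3.14, 3.14].

INTERFACE

Orientations are given as a unit quaternion [x, y, z, w].
In Python, from plant import ctrl gives the robot as it stands.
- The arm moves only by the tool apply_moves, never from a script. Its argument "series" is a list of rows, each a list of 6 numbers: the shift along the world's x, y, z scaled (see below), then the turn, a rotation vector about the world's x, y, z scaled (see below). A call has 1 to 20 rows; each row is the pose to reach, as a shift and turn from the pose commanded when the call began; what a row does not reach only later rows make up. The controller multiplies each number of a shift by 0.8 m and each number of a turn by 45 degrees. A row lasts 1/8 s, in which the tool goes at most 62.5 mm and 10.7 degrees, less where a joint would pass 70% of its speed; a pose out of reach is approached as far as the arm can. A call with a number of a shift or a turn outside -1 to 1 is refused whole. A call with a gripper value outside its range is refused whole. "jaw" is the opening, from 0 (shut) to 1 (fully open), set as the call begins (left out, the last holds). The fingers move at their own pace and stop on an object; "squeeze" is the grip in N (left out, the last holds). Time passes only in rows, so rows that repeat a pose let the fingers close. It gives the time, the measured TCP pose, the force, the opening and the grip force at its end, in the units of the state.
- ctrl.get_state(): the state, without advancing time (a new reading comes with each control period).
- ctrl.read_camera(name): name is "scene" or "side" or "wrist"; returns the picture (420x560x3 uint8, red, green, blue); there is no depth.
- ctrl.get_calibration(name): a dict with "fx", "fy", "cx", "cy" (pixels), "xyz" and "orientation" of the camera in the world; the wrist camera has in their place "hand_eye" (4x4, takes a point from camera to tool coordinates, whose origin is the TCP and whose axes are the flange's). Camera axes: x right, y up, looking along -z (the intrinsics and any distortion apply to the point x, -y, -z); pixel columns grow to the right and rows downward; lengths in m; the calibration is good to about 2 mm. A picture is of the moment at which its call begins: read the wrist's pose just before it. get_calibration takes no time and is no camera call.
- ctrl.sign_off(): hands the job in; it is judged then, once.
Trained networks look in the newest picture that a camera, given by its name, has taken for a name from the list of things; names that differ only in an ending like _2 or _b are one class to them, and where a whole thing is asked for, a point or a joint stands for the part that bears it (a point fixed in the world has none). Each returns a list of dicts, best first, with "p" (0 to 1); they miss things now and then, are a little off and sometimes report something else, mostly with a low value. They report only what shows in the picture. A call takes as long as a camera call.
- ctrl.boxes_of(thing, camera): "xy" ([column, row] as shares, 0 to 1, of the picture: columns of its width, rows of its height, amid what is visible of it).
- ctrl.silhouettes(thing, camera): "pixels" (420x560 bool, what is visible of it) and "xy" ([column, row] as shares, 0 to 1, of the picture: columns of its width, rows of its height, amid what is visible of it).
The state is a dict: "time": time; "qpos": joint angles; "dq": joint speeds; "joint_efforts": joint torques, N m; "eef_pos": TCP position; "tcp_rot": TCP orientation; "contact_force": force on the tool from outside, world axes, zero at the start; "wrist_torque": the same for the moment, N m; "opening": opening from 0.0 (shut) to 1.0 (fully open); "finger_force": force on a finger pad.
Only numpy, scipy, OpenCV 4.12 (cv2) and the standard library are available. Lean on these libraries where they do the work, as an engineer would, in place of code of your own. Each camera call takes 0.05 s, during which the arm holds its last target. There are 200 camera calls.

## Working session

There is one attempt and no reset: what is moved stays moved. The work goes in short steps, Python scripts to look and compute and a tool call to move; the robot and the scene stay as the last step left them, time stands still between calls to the robot, and variables do not carry over. Pictures are saved under pics/ and viewed, at most 14 in all, crops included, and the job is handed in when it is done.

Besides the shell and the picture viewer there is one more tool, called after "Call:" by a JSON object that holds its "name" and its "arguments", one argument or row to a line. apply_moves: Moves the arm, as the interface text tells. Shifts and turns lie within -1 to 1; 1 stands for 0.8 m of shift or 45 degrees of turn. Its arguments: {"type":"object","properties":{"series":{"type":"array"},"jaw":{"type":"number"},"squeeze":{"type":"number"}},"required":["series"]}

```bash
mkdir -p pics; ls; python3 - <<'E'
from plant import ctrl
import cv2,numpy as np
s=ctrl.get_state();print({k:np.round(v,3) for k,v in s.items()})
a=[]
for n in("scene","side","wrist"):
    im=ctrl.read_camera(n);cv2.imwrite(f"pics/{n}0.png",im[...,::-1]);print(n,ctrl.get_calibration(n))
    for t in("source_base","assembly_rack","spindle_1","cradle_1"):
        print(t,[(np.round(np.array(d["xy"])*[560,420],1).tolist(),round(d["p"],2)) for d in ctrl.boxes_of(t,n)])
    a.append(im)
E
python3 -c "
import cv2,numpy as np
a=[cv2.imread(f'pics/{n}0.png') for n in('scene','side')]
cv2.imwrite('pics/both.png',cv2.resize(np.vstack(a),(400,600)))"
```

```text
pics
{'time': np.float64(0.0), 'qpos': array([ 1.034,  0.287,  1.578, -0.   ,  1.279, -0.15 ]), 'dq': array([-0.003, -0.001, -0.001, -0.001,  0.   ,  0.001]), 'joint_efforts': array([-2.0000e-03, -4.0600e+01, -2.9262e+01, -0.0000e+00,  6.0000e-03,
        0.0000e+00]), 'eef_pos': array([0.254, 0.625, 0.249]), 'tcp_rot': array([ 0.192,  0.981, -0.001, -0.   ]), 'contact_force': array([ 0.291,  0.371, -1.177]), 'wrist_torque': array([-0.039,  0.005, -0.008]), 'finger_force': np.float64(0.0), 'opening': np.float64(1.002)}
scene {'fx': 487.66824385086767, 'fy': 487.66824385086767, 'cx': 283.56476988792434, 'cy': 215.53635863871872, 'xyz': array([0.24772661, 0.43725492, 0.68048979]), 'orientation': array([-0.10021267,  0.35739562,  0.89775371, -0.23720047])}
source_base [([304.8, 292.9], 0.85)]
assembly_rack [([230.2, 210.7], 0.91)]
spindle_1 [([324.2, 240.4], 0.84), ([368.7, 194.5], 0.7), ([303.1, 267.8], 0.66), ([345.9, 216.9], 0.66)]
cradle_1 [([293.6, 274.8], 0.89), ([319.0, 250.1], 0.77), ([344.3, 225.8], 0.76), ([364.6, 206.0], 0.72), ([372.2, 194.5], 0.55), ([323.6, 238.6], 0.3)]
s
[... 364 characters left out ...]
0.75), ([339.0, 198.7], 0.68), ([345.0, 174.4], 0.67)]
cradle_1 [([339.4, 187.7], 0.83), ([318.8, 259.2], 0.71), ([333.8, 206.2], 0.66), ([327.3, 230.9], 0.66), ([346.2, 176.9], 0.63)]
wrist {'fx': 311.311950264243, 'fy': 311.311950264243, 'cx': 278.1055519846854, 'cy': 211.9725755420585, 'hand_eye': array([[ 1.11066767e-04,  9.49116769e-01,  3.14924351e-01,
         8.00729239e-02],
       [ 9.99999982e-01, -5.77528360e-05, -1.78622516e-04,
         7.35121545e-04],
       [-1.51345851e-04,  3.14924365e-01, -9.49116758e-01,
        -1.23994206e-01],
       [ 0.00000000e+00,  0.00000000e+00,  0.00000000e+00,
         1.00000000e+00]])}
source_base []
assembly_rack []
spindle_1 []
cradle_1 []
```

View pics/scene0.png

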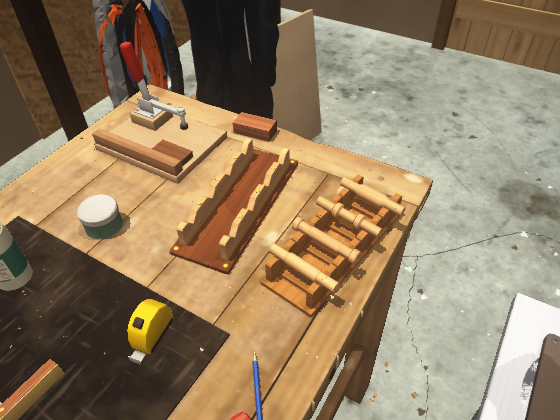

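View pics/side0.png

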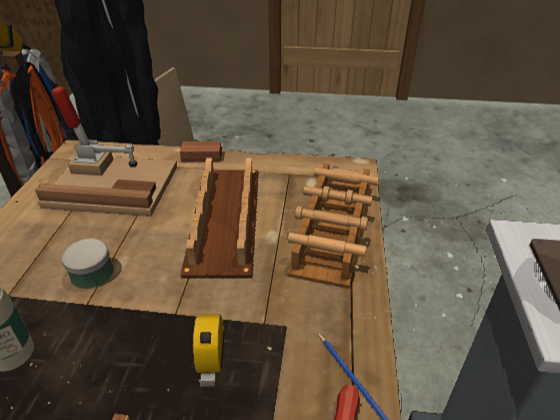

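The scene and side pictures show the source rack, with four spindles, nearer the robot: scene (335,245), side (335,220). The empty rack is beyond it at scene (235,210), side (222,220). Next I triangulate.

```bash
cat > h.py <<'E'
from plant import ctrl
import cv2,numpy as np
from scipy.spatial.transform import Rotation as R
def cam(n,s=None):
    c=ctrl.get_calibration(n);K=np.array([[c["fx"],0,c["cx"]],[0,c["fy"],c["cy"]],[0,0,1]])
    if n=="wrist":
        T=np.eye(4);T[:3,:3]=R.from_quat(s["tcp_rot"]).as_matrix();T[:3,3]=s["eef_pos"];T=T@c["hand_eye"];Rm,p=T[:3,:3],T[:3,3]
    else: Rm,p=R.from_quat(c["orientation"]).as_matrix(),np.array(c["xyz"])
    Rc=np.diag([1,-1,-1])@Rm.T
    return K@np.c_[Rc,-Rc@p]
def proj(P,X):
    X=np.atleast_2d(X);q=P@np.c_[X,np.ones(len(X))].T;return (q[:2]/q[2]).T
def tri(P1,P2,a,b): 
    q=cv2.triangulatePoints(P1,P2,np.float64(a).reshape(-1,2).T,np.float64(b).reshape(-1,2).T);return (q[:3]/q[3]).T
def onz(P,uv,z):  # pixel to world at height z
    H=P[:,[0,1,3]].copy();H[:,2]+=P[:,2]*z
    q=np.linalg.inv(H)@np.c_[np.atleast_2d(uv),np.ones(len(np.atleast_2d(uv)))].T;return (q[:2]/q[2]).T
def ends(m):
    y,x=np.nonzero(m);p=np.c_[x,y].astype(float);c=p.mean(0);d=np.linalg.svd(p-c,full_matrices=False)[2][0];t=(p-c)@d
    return c,c+d*t.min(),c+d*t.max()
E
python3 - <<'E'
from h import *
S={}
for n in("scene","side"):
    ctrl.read_camera(n);L=[]
    for d in ctrl.silhouettes("spindle_1",n)[:4]:
        c,a,b=ends(d["pixels"]); 
        if a[0]>b[0]:a,b=b,a
        L.append((c,a,b))
    L.sort(key=lambda l:l[0][1]);S[n]=np.array(L)
P1,P2=cam("scene"),cam("side")
for a,b in zip(S["scene"],S["side"]):
    X=tri(P1,P2,a,b);d=X[1]-X[2]
    print(np.round(X,4).tolist(),"mid",np.round((X[1]+X[2])/2,4),"len",np.linalg.norm(d).round(4),"yaw",np.degrees(np.arctan2(d[1],d[0])).round(1))
# rack from mask top view
for n,P in(("scene",P1),("side",P2)):
  for t in("assembly_rack","source_base"):
    d=ctrl.silhouettes(t,n)
    m=d[0]["pixels"];y,x=np.nonzero(m)
    print(n,t,cv2.approxPolyDP(cv2.convexHull(np.c_[x,y].astype(np.int32)),6,True).reshape(-1,2).tolist())
E
```

```text
[[0.4505, -0.2809, -0.0428], [0.5313, -0.3017, -0.0496], [0.3772, -0.264, -0.0384]] mid [ 0.4543 -0.2829 -0.044 ] len 0.1591 yaw -13.7
[[0.4645, -0.1924, -0.0347], [0.5424, -0.2057, -0.0351], [0.3924, -0.1775, -0.0318]] mid [ 0.4674 -0.1916 -0.0335] len 0.1526 yaw -10.6
[[0.4744, -0.1097, -0.032], [0.5519, -0.1162, -0.0253], [0.4004, -0.092, -0.0257]] mid [ 0.4761 -0.1041 -0.0255] len 0.1534 yaw -9.1
[[0.4774, -0.0203, 0.0026], [0.533, -0.0053, 0.0323], [0.4191, -0.0332, -0.0248]] mid [ 0.476  -0.0192  0.0037] len 0.1304 yaw 13.8
scene assembly_rack [[336, 277], [309, 308], [266, 278], [265, 263], [291, 239], [336, 266]]
scene source_base [[398, 216], [311, 315], [262, 283], [349, 209]]
side assembly_rack [[251, 159], [251, 276], [182, 278], [206, 158]]
side source_base [[369, 188], [349, 288], [288, 277], [329, 181]]
```

```bash
python3 - <<'E'
from h import *
P={n:cam(n) for n in("scene","side")}
# hand-read corners of boards from pictures
pts={"scene":[[398,216],[311,315],[262,283]],"side":[[369,188],[349,288],[288,277]]}
for n in P:
    print(n,"src",onz(P[n],pts[n],0.01).round(3).tolist())
rk={"scene":[[171,254],[226,272],[297,162]],"side":[[184,273],[251,274],[259,170]]}
for n in P: print(n,"rack",onz(P[n],rk[n],0.01).round(3).tolist())
print(tri(P["scene"],P["side"],rk["scene"],rk["side"]).round(3).tolist())
sp={"scene":[[272,247],[335,288],[345,180],[403,212]],"side":[[290,239],[366,249],[319,170],[377,180]]}
for n in P: print(n,"sp",onz(P[n],sp[n],0.051).round(3).tolist())
print(tri(P["scene"],P["side"],sp["scene"],sp["side"]).round(3).tolist())
for n in P:
    c=ctrl.get_calibration(n);print(n,R.from_quat(c["orientation"]).as_matrix().round(3).tolist(),[k for k in c])
    im=cv2.imread(f"pics/{n}0.png");
    g=np.array([[x,y,0] for x in (.4,.5,.6,.7) for y in (-.3,-.2,-.1,0,.1)]);
    for u in proj(P[n],g): cv2.circle(im,tuple(int(v) for v in u.round()),2,(255,0,255),-1)
    u=proj(P[n],ctrl.get_state()["eef_pos"]);print(u)
    cv2.imwrite(f"pics/{n}g.png",im)
E
```

```text
scene src [[0.382, -0.217], [0.425, 0.055], [0.525, 0.041]]
side src [[0.382, -0.221], [0.426, 0.064], [0.527, 0.05]]
scene rack [[0.698, 0.066], [0.591, 0.051], [0.624, -0.262]]
side rack [[0.701, 0.061], [0.589, 0.05], [0.621, -0.262]]
[[0.697, 0.068, 0.015], [0.588, 0.054, 0.014], [0.621, -0.256, 0.015]]
scene sp [[0.532, -0.006], [0.404, 0.017], [0.496, -0.218], [0.369, -0.191]]
side sp [[0.528, 0.002], [0.402, 0.012], [0.489, -0.215], [0.372, -0.192]]
[[0.531, -0.005, 0.048], [0.402, 0.022, 0.059], [0.49, -0.206, 0.059], [0.371, -0.196, 0.047]]
scene [[-0.867, 0.354, -0.349], [-0.498, -0.632, 0.594], [-0.01, 0.689, 0.724]] ['fx', 'fy', 'cx', 'cy', 'xyz', 'orientation']
[[  54.74152106 1210.18388455]]
side [[-0.994, 0.069, -0.082], [-0.107, -0.609, 0.786], [0.004, 0.79, 0.613]] ['fx', 'fy', 'cx', 'cy', 'xyz', 'orientation']
[[ 974.52413678 1142.26043655]]
```

The geometry agrees between the views: source centre is about (0.45,-0.10) at yaw -10°, rack centre about (0.666,-0.10) at yaw +6°. I move over them for wrist views.

Call:
{"name": "apply_moves", "arguments": {
  "series": [
    [0.31,-0.5,0.06,0,0,0.1],
    [0.31,-0.5,0.06,0,0,0.1],
    [0.31,-0.5,0.06,0,0,0.2],
    [0.31,-0.5,0.06,0,0,0.27],
    [0.31,-0.5,0.06,0,0,0.27],
    [0.31,-0.5,0.06,0,0,0.27],
    [0.31,-0.5,0.06,0,0,0.27],
    [0.25,-0.9,0.06,0,0,0.27],
    [0.25,-0.9,0.06,0,0,0.27],
    [0.25,-0.9,0.06,0,0,0.27],
    [0.25,-0.9,0.06,0,0,0.27],
    [0.25,-0.9,0.06,0,0,0.27],
    [0.25,-0.9,0.06,0,0,0.27],
    [0.25,-0.9,0.06,0,0,0.27],
    [0.25,-0.9,0.06,0,0,0.27]
  ]
}}

```text
time: 3.02
eef_pos: [0.4546, -0.0945, 0.2984]
tcp_rot: [0.087, 0.996, 0.0, 0.0]
contact_force: [-0.1, 0.7, -0.4]
opening: 0.997
finger_force: 0.0
```

```bash
cat > look.py <<'E'
from h import *
import sys,pickle
tag=sys.argv[1]
s=ctrl.get_state();im=ctrl.read_camera("wrist");cv2.imwrite(f"pics/w{tag}.png",im[...,::-1])
P=cam("wrist",s);o={"P":P}
print(s["time"],s["eef_pos"].round(4),s["qpos"].round(2))
for t in("spindle_1","cradle_1","assembly_rack","source_base"):
    o[t]=ctrl.silhouettes(t,"wrist")
    for d in o[t]:
        c,a,b=ends(d["pixels"]);print(t,round(d["p"],2),c.round(1),a.round(1),b.round(1),d["pixels"].sum())
pickle.dump(o,open(f"{tag}.pkl","wb"))
E
python3 look.py 1
```

```text
3.025 [ 0.4546 -0.0945  0.2984] [-0.42 -0.23  2.02  0.    1.35 -1.82]
spindle_1 0.92 [362.1 171.7] [365.6 118.6] [358.4 226.2] 1773
spindle_1 0.86 [188.2 176. ] [182.1 122.1] [194.2 229.2] 1901
spindle_1 0.67 [246.5 178.7] [243.6 125.7] [249.5 233.1] 1796
spindle_1 0.6 [303.7 177.8] [304. 125.] [303.3 232. ] 1768
cradle_1 0.98 [195.3 178.9] [189. 135.] [201.2 220.4] 1764
cradle_1 0.86 [356.1 176.2] [359.9 132.5] [352.5 217.5] 1736
cradle_1 0.62 [249.  178.1] [246.4 135.5] [251.4 218.2] 1497
cradle_1 0.58 [301.1 177. ] [301.2 135. ] [301.1 217. ] 1633
assembly_rack 0.66 [292.  308.6] [402.1 273.7] [200.7 337.6] 14731
source_base 0.72 [277.7 169.4] [389.5 168. ] [162.4 170.9] 6215
```

View pics/w1.png

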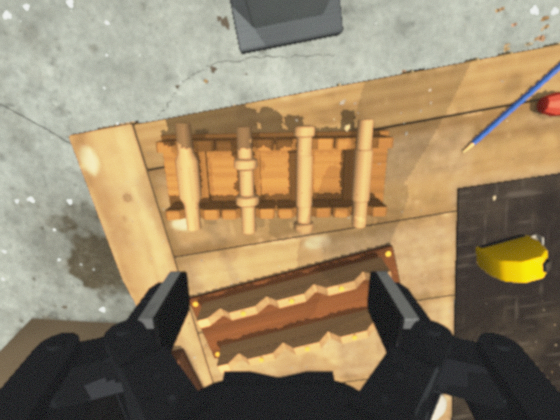

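The wrist picture shows, right to left (which is left to right from the robot): plain (362,172), collared (304,178), beaded (246,179), barrel (188,176). The empty rack is at (292,308). A second view over the rack gives the heights.

Call:
{"name": "apply_moves", "arguments": {
  "series": [
    [0.25,0,0,0,0,0],
    [0.25,0,0,0,0,0],
    [0.25,0,0,0,0,0],
    [0.25,0,0,0,0,0],
    [0.25,0,0,0,0,0],
    [0.25,0,0,0,0,0]
  ]
}}

```text
time: 4.03
eef_pos: [0.6536, -0.0945, 0.299]
tcp_rot: [0.087, 0.996, -0.0, 0.0]
contact_force: [0.8, 0.1, -0.2]
opening: 0.999
finger_force: 0.0
```

```bash
python3 look.py 2; python3 - <<'E'
from h import *
import pickle
A,B=[pickle.load(open(f"{i}.pkl","rb")) for i in"12"]
def E(o):
    L=[]
    for d in o["spindle_1"][:4]:
        c,a,b=ends(d["pixels"]);L.append((a,b,c) if a[1]<b[1] else (b,a,c))
    return np.array(sorted(L,key=lambda l:-l[2][0]))
for a,b in zip(E(A),E(B)):
    X=tri(A["P"],B["P"],a,b);d=X[1]-X[0];print(X.round(4).tolist(),((X[0]+X[1])/2).round(4),np.linalg.norm(d).round(3),np.degrees(np.arctan2(d[1],d[0])).round(1))
    for o,e in((A,a),(B,b)):
        q=onz(o["P"],e,.055);print("   z=.055",q[:2].mean(0).round(4),np.linalg.norm(q[1]-q[0]).round(4),np.degrees(np.arctan2(*(q[1]-q[0])[::-1])).round(1))
E
```

```text
4.025 [ 0.6536 -0.0945  0.299 ] [-0.3   0.22  1.56 -0.    1.35 -1.69]
spindle_1 0.72 [338.1  32.1] [309.4  28.2] [374.1  37. ] 1193
spindle_1 0.64 [342.2  25.3] [343.7  -0.6] [340.5  55.3] 1000
spindle_1 0.56 [209.5  29.7] [206.5  -0.8] [212.9  64.4] 1264
cradle_1 0.92 [152.3  33.2] [180.  26.] [113.1  43.3] 1397
cradle_1 0.89 [337.1  32.3] [308.8  29.1] [374.2  36.5] 1221
cradle_1 0.81 [215.   33.9] [243.7  29.9] [178.   39.1] 1211
cradle_1 0.73 [275.8  33.8] [244.   33.9] [308.   33.7] 1175
assembly_rack 0.58 [279.8 178.6] [394.9 145.1] [161. 213.] 20798
source_base 0.72 [250.1  22.4] [116.5  25.2] [374.4  19.8] 4924
source_base 0.63 [275.6  35. ] [244.  35.] [308.  35.] 1104
source_base 0.36 [342.3  25.7] [343.8  -0.6] [340.6  55.4] 1031
[[0.4221, 0.0694, -0.1892], [0.5332, -0.0045, 0.053], [0.4872, 0.0255, -0.0446]] [ 0.4776  0.0324 -0.0681] 0.276 -33.6
   z=.055 [0.468  0.0056] 0.1303 -9.0
   z=.055 [ 0.5082 -0.0007] 0.0512 -10.0
[[0.4252, -0.0076, -0.3173], [0.5149, -0.0368, 0.1471], [0.4876, -0.0269, -0.006]] [ 0.4701 -0.0222 -0.0851] 0.474 -18.0
   z=.055 [ 0.4632 -0.0641] 0.1312 -8.9
   z=.055 [ 0.5124 -0.0014] 0.0687 73.2
[[0.3943, -0.1536, -0.1462], [0.5181, -0.1419, 0.0534], [0.4649, -0.1466, -0.0302]] [ 0.4562 -0.1478 -0.0464] 0.235 5.4
   z=.055 [ 0.4524 -0.1319] 0.1318 -8.8
   z=.055 [ 0.4885 -0.1373] 0.0603 -7.6
```

View pics/w2.png

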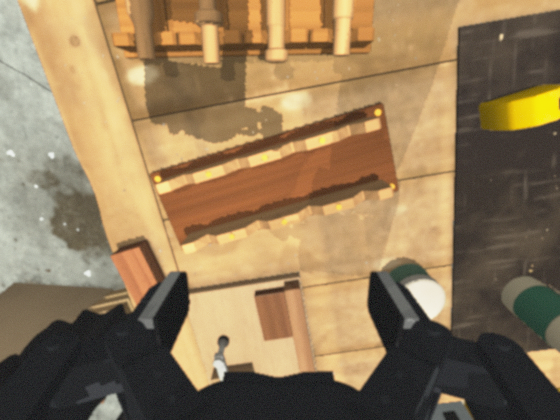

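Wrist view 2 shows the whole empty rack, with near-edge corners at (379,105) and (155,173), and the source rack cropped at the top. I fit the rack model to the mask and overlay it on both views.

```bash
cat > fit.py <<'E'
from h import *
import pickle
from scipy.optimize import minimize
A,B=[pickle.load(open(f"{i}.pkl","rb")) for i in"12"]
def W(p,X): c,s=np.cos(p[2]),np.sin(p[2]);X=np.atleast_2d(X);return np.c_[p[0]+c*X[:,0]-s*X[:,1],p[1]+s*X[:,0]+c*X[:,1],X[:,2]]
prof=[(-.16,0),(-.16,.054)]
for y in(-.105,-.035,.035,.105): prof+=[(y-.016,.054),(y,.038),(y+.016,.054)]
prof+=[(.16,.054),(.16,0)]
def polys(p):
    b=np.array([[x,y,z] for x in(-.06,.06) for y in(-.16,.16) for z in(0,.01)]);out=[("h",W(p,b))]
    for x0 in(-.048,-.036,.036,.048): out.append(("p",W(p,[[x0,y,z] for y,z in prof])))
    return out
def render(p,P,ss=4):
    m=np.zeros((420*ss,560*ss),np.uint8)
    for k,X in polys(p):
        u=(proj(P,X)*ss).round().astype(np.int32)
        cv2.fillPoly(m,[cv2.convexHull(u) if k=="h" else u],1)
    return cv2.resize(m.astype(np.float32),(560,420),interpolation=cv2.INTER_AREA)
if __name__=="__main__":
    m=B["assembly_rack"][0]["pixels"].astype(np.float32)
    f=lambda q:np.abs(render([.666+q[0]/100,-.10+q[1]/100,.105+q[2]/10],B["P"])-m).sum()
    r=minimize(f,[0,0,0],method="Nelder-Mead",options=dict(initial_simplex=[[0,0,0],[1,0,0],[0,1,0],[0,0,.5]],xatol=.005,fatol=1))
    q=r.x;p=[.666+q[0]/100,-.10+q[1]/100,.105+q[2]/10];print("rack",np.round(p,4),np.degrees(p[2]).round(2),r.fun,m.sum())
    out=[]
    for t,o in(("1",A),("2",B)):
        im=cv2.imread(f"pics/w{t}.png")
        for k,X in polys(p): 
            u=proj(o["P"],X).round().astype(np.int32);cv2.polylines(im,[cv2.convexHull(u) if k=="h" else u],True,(0,255,0),1)
        out.append(im[80:360,120:420])
    cv2.imwrite("pics/ov.png",cv2.resize(np.hstack(out),(800,373)))
    c=[]
    for d in sorted(A["spindle_1"][:4],key=lambda d:-d["xy"][0]):
        cc,a,b=ends(d["pixels"]);a,b=(a,b) if a[1]<b[1] else (b,a);g=onz(A["P"],[a,b],.053);c.append(g.mean(0));dd=g[1]-g[0]
        print("spindle",c[-1].round(4),np.linalg.norm(dd).round(4),np.degrees(np.arctan2(dd[1],dd[0])).round(2))
    d=c[0]-c[3];print("row",np.linalg.norm(d),"yaw",np.degrees(np.arctan2(-d[0],d[1])))
    print("slots",W(p,[[0,y,0] for y in(-.105,-.035,.035,.105)]).round(4)[:,:2].tolist())
E
python3 fit.py
```

```text
rack [ 0.6677 -0.1004  0.1141] 6.54 914.875 20798.0
spindle [0.4685 0.006 ] 0.131 -8.96
spindle [ 0.4637 -0.064 ] 0.1319 -8.9
spindle [ 0.4528 -0.1322] 0.1325 -8.77
spindle [ 0.436  -0.2004] 0.1311 -8.84
row 0.2089166437009328 yaw -8.94278884932757
slots [[0.6796, -0.2047], [0.6717, -0.1352], [0.6637, -0.0656], [0.6557, 0.0039]]
```

View pics/ov.png

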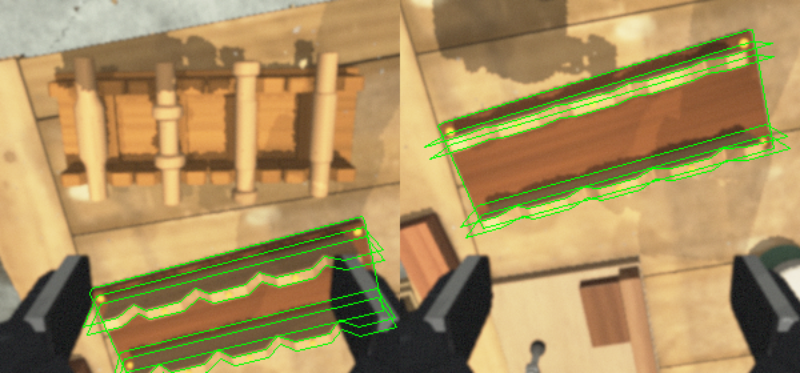

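The overlay matches the notches in both views, so the rack pose and heights are confirmed. First I pick the plain spindle.

Call:
{"name": "apply_moves", "arguments": {
  "series": [
    [-0.232,0.126,-0.1,0,0,0.024],
    [-0.232,0.126,-0.1,0,0,0.024],
    [-0.232,0.126,-0.1,0,0,0.024],
    [-0.232,0.126,-0.1,0,0,0.024],
    [-0.232,0.126,-0.1,0,0,0.024],
    [-0.232,0.126,-0.21,0,0,0.024],
    [-0.232,0.126,-0.21,0,0,0.024],
    [-0.232,0.126,-0.25,0,0,0.024],
    [-0.232,0.126,-0.28,0,0,0.024],
    [-0.232,0.126,-0.31,0,0,0.024],
    [-0.232,0.126,-0.31,0,0,0.024],
    [-0.232,0.126,-0.31,0,0,0.024]
  ],
  "jaw": 0.5,
  "squeeze": 40
}}

```text
time: 5.78
eef_pos: [0.4704, 0.0054, 0.0516]
tcp_rot: [0.078, 0.997, -0.0, 0.001]
contact_force: [-0.1, 0.3, -0.9]
opening: 0.502
finger_force: 0.0
```

Call:
{"name": "apply_moves", "arguments": {
  "series": [
    [0,0,0,0,0,0],
    [0,0,0,0,0,0],
    [0,0,0,0,0,0],
    [0,0,0,0,0,0]
  ],
  "jaw": 0
}}

```text
time: 6.28
eef_pos: [0.4702, 0.0054, 0.0518]
tcp_rot: [0.078, 0.997, -0.001, 0.001]
contact_force: [-1.0, -2.5, 6.2]
opening: 0.241
finger_force: 39.2
```

Call:
{"name": "apply_moves", "arguments": {
  "series": [
    [0,0,0.06,0,0,0],
    [0,0,0.125,0,0,0],
    [0,0,0.125,0,0,0],
    [0.264,-0.263,0.125,0,0,0.344],
    [0.264,-0.263,0.125,0,0,0.344],
    [0.264,-0.263,0.125,0,0,0.344],
    [0.264,-0.263,0.125,0,0,0.344],
    [0.264,-0.263,0.125,0,0,0.344],
    [0.264,-0.263,0.125,0,0,0.344],
    [0.264,-0.263,0.125,0,0,0.344],
    [0.264,-0.263,0.06,0,0,0.344],
    [0.264,-0.263,0.035,0,0,0.344],
    [0.264,-0.263,0.015,0,0,0.344],
    [0.264,-0.263,0.003,0,0,0.344],
    [0.264,-0.263,0.003,0,0,0.344],
    [0.264,-0.263,0.003,0,0,0.344]
  ]
}}

```text
time: 8.28
eef_pos: [0.6808, -0.2047, 0.0539]
tcp_rot: [-0.057, 0.998, -0.0, 0.001]
contact_force: [0.4, 0.4, -0.6]
opening: 0.244
finger_force: 39.8
```

```bash
python3 - <<'E'
from h import *
a=[ctrl.read_camera(n)[100:300,150:450,::-1] for n in("scene","side")]
cv2.imwrite("pics/p1.png",cv2.resize(np.hstack(a),(800,267)))
E
```

```text
(no output)
```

View pics/p1.png

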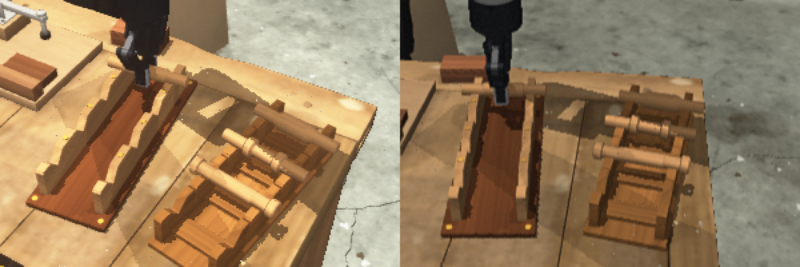

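The spindle sits in the far-right notches (crop (150,75)). I release it and go to the collared one.

Call:
{"name": "apply_moves", "arguments": {
  "series": [
    [0,0,0,0,0,0],
    [0,0,0,0,0,0],
    [0,0,0,0,0,0],
    [0,0,0.06,0,0,0],
    [0,0,0.122,0,0,0],
    [0,0,0.122,0,0,0],
    [-0.272,0.176,0.122,0,0,-0.344],
    [-0.272,0.176,0.122,0,0,-0.344],
    [-0.272,0.176,0.122,0,0,-0.344],
    [-0.272,0.176,0.122,0,0,-0.344],
    [-0.272,0.176,0.122,0,0,-0.344],
    [-0.272,0.176,0.122,0,0,-0.344],
    [-0.272,0.176,0.06,0,0,-0.344],
    [-0.272,0.176,0.03,0,0,-0.344],
    [-0.272,0.176,0.01,0,0,-0.344],
    [-0.272,0.176,-0.004,0,0,-0.344],
    [-0.272,0.176,-0.004,0,0,-0.344],
    [-0.272,0.176,-0.004,0,0,-0.344]
  ],
  "jaw": 0.5
}}

```text
time: 10.62
eef_pos: [0.4635, -0.064, 0.0504]
tcp_rot: [0.078, 0.997, -0.0, 0.001]
contact_force: [-0.5, -0.9, 0.3]
opening: 0.506
finger_force: 0.0
```

Call:
{"name": "apply_moves", "arguments": {
  "series": [
    [0,0,0,0,0,0],
    [0,0,0,0,0,0],
    [0,0,0,0,0,0],
    [0,0,0,0,0,0]
  ],
  "jaw": 0
}}

```text
time: 11.12
eef_pos: [0.4634, -0.0644, 0.0505]
tcp_rot: [0.078, 0.997, -0.001, 0.001]
contact_force: [-1.3, -3.9, 4.9]
opening: 0.22
finger_force: 39.3
```

Call:
{"name": "apply_moves", "arguments": {
  "series": [
    [0,0,0.06,0,0,0],
    [0,0,0.125,0,0,0],
    [0,0,0.125,0,0,0],
    [0.261,-0.089,0.125,0,0,0.344],
    [0.261,-0.089,0.125,0,0,0.344],
    [0.261,-0.089,0.125,0,0,0.344],
    [0.261,-0.089,0.125,0,0,0.344],
    [0.261,-0.089,0.125,0,0,0.344],
    [0.261,-0.089,0.125,0,0,0.344],
    [0.261,-0.089,0.06,0,0,0.344],
    [0.261,-0.089,0.035,0,0,0.344],
    [0.261,-0.089,0.015,0,0,0.344],
    [0.261,-0.089,0.004,0,0,0.344],
    [0.261,-0.089,0.004,0,0,0.344],
    [0.261,-0.089,0.004,0,0,0.344]
  ]
}}

```text
time: 13.0
eef_pos: [0.6722, -0.1351, 0.0541]
tcp_rot: [-0.057, 0.998, -0.0, 0.001]
contact_force: [0.1, -0.3, -0.5]
opening: 0.216
finger_force: 39.4
```

Call:
{"name": "apply_moves", "arguments": {
  "series": [
    [0,0,0,0,0,0],
    [0,0,0,0,0,0],
    [0,0,0,0,0,0],
    [0,0,0.06,0,0,0],
    [0,0,0.122,0,0,0],
    [0,0,0.122,0,0,0],
    [-0.274,0.004,0.122,0,0,-0.344],
    [-0.274,0.004,0.122,0,0,-0.344],
    [-0.274,0.004,0.122,0,0,-0.344],
    [-0.274,0.004,0.122,0,0,-0.344],
    [-0.274,0.004,0.122,0,0,-0.344],
    [-0.274,0.004,0.122,0,0,-0.344]
  ],
  "jaw": 0.5
}}

```text
time: 14.5
eef_pos: [0.4527, -0.1318, 0.1503]
tcp_rot: [0.078, 0.997, -0.0, 0.0]
contact_force: [0.5, 0.2, -0.2]
opening: 0.501
finger_force: 0.0
```

```bash
python3 - <<'E'
from h import *
s=ctrl.get_state();im=ctrl.read_camera("wrist");P=cam("wrist",s);print(s["time"],s["eef_pos"])
for d in ctrl.silhouettes("spindle_2","wrist"):
    c,a,b=ends(d["pixels"]);a,b=(a,b) if a[1]<b[1] else (b,a);g=onz(P,[a,b],.053);dd=g[1]-g[0]
    print(round(d["p"],2),c.round(),g.mean(0).round(4),np.linalg.norm(dd).round(3),np.degrees(np.arctan2(dd[1],dd[0])).round(1))
v=[im[...,::-1]]+[ctrl.read_camera("side")[...,::-1]]
cv2.imwrite("pics/p2.png",cv2.resize(np.hstack(v),(800,300)))
E
```

```text
14.5 [ 0.45271838 -0.13184831  0.15033755]
0.76 [183. 204.] [ 0.4369 -0.2006] 0.134 -9.0
0.63 [276. 211.] [ 0.4533 -0.1328] 0.133 -8.9
0.38 [293. 371.] [ 0.5977 -0.1411] 0.014 -81.8
```

View pics/p2.png

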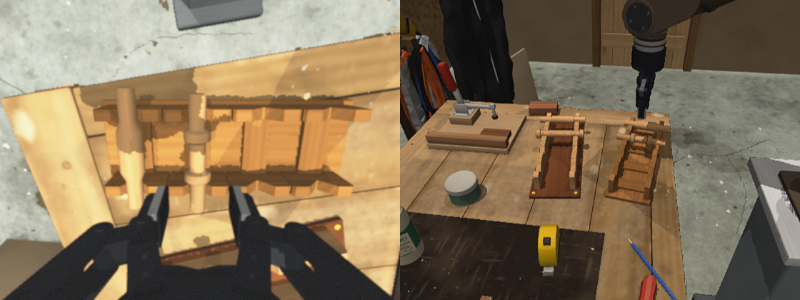

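The side view shows two spindles lying in the far rack's right places, (560,127). The beaded one is confirmed at (0.453,-0.133). I descend and grip it.

Call:
{"name": "apply_moves", "arguments": {
  "series": [
    [0.001,-0.001,-0.06,0,0,0],
    [0.001,-0.001,-0.09,0,0,0],
    [0.001,-0.001,-0.11,0,0,0],
    [0.001,-0.001,-0.126,0,0,0],
    [0.001,-0.001,-0.126,0,0,0],
    [0.001,-0.001,-0.126,0,0,0]
  ]
}}

```text
time: 15.4
eef_pos: [0.4537, -0.1328, 0.0504]
tcp_rot: [0.078, 0.997, -0.0, 0.001]
contact_force: [-0.1, 0.9, 0.5]
opening: 0.501
finger_force: 0.0
```

Call:
{"name": "apply_moves", "arguments": {
  "series": [
    [0,0,0,0,0,0],
    [0,0,0,0,0,0],
    [0,0,0,0,0,0],
    [0,0,0,0,0,0]
  ],
  "jaw": 0
}}

```text
time: 15.9
eef_pos: [0.4538, -0.1337, 0.0506]
tcp_rot: [0.078, 0.997, -0.001, 0.001]
contact_force: [-2.2, -4.5, 5.1]
opening: 0.198
finger_force: 39.4
```

Call:
{"name": "apply_moves", "arguments": {
  "series": [
    [0,0,0.06,0,0,0],
    [0,0,0.125,0,0,0],
    [0,0,0.125,0,0,0],
    [0.263,0.084,0.125,0,0,0.344],
    [0.263,0.084,0.125,0,0,0.344],
    [0.263,0.084,0.125,0,0,0.344],
    [0.263,0.084,0.125,0,0,0.344],
    [0.263,0.084,0.125,0,0,0.344],
    [0.263,0.084,0.125,0,0,0.344],
    [0.263,0.084,0.06,0,0,0.344],
    [0.263,0.084,0.035,0,0,0.344],
    [0.263,0.084,0.015,0,0,0.344],
    [0.263,0.084,0.004,0,0,0.344],
    [0.263,0.084,0.004,0,0,0.344],
    [0.263,0.084,0.004,0,0,0.344]
  ]
}}

```text
time: 17.77
eef_pos: [0.6642, -0.0655, 0.054]
tcp_rot: [-0.057, 0.998, -0.0, 0.001]
contact_force: [-1.3, -0.3, -1.5]
opening: 0.194
finger_force: 39.4
```

Call:
{"name": "apply_moves", "arguments": {
  "series": [
    [0,0,0,0,0,0],
    [0,0,0,0,0,0],
    [0,0,0,0,0,0],
    [0,0,0.06,0,0,0],
    [0,0,0.122,0,0,0],
    [0,0,0.122,0,0,0],
    [-0.284,-0.169,0.122,0,0,-0.344],
    [-0.284,-0.169,0.122,0,0,-0.344],
    [-0.284,-0.169,0.122,0,0,-0.344],
    [-0.284,-0.169,0.122,0,0,-0.344],
    [-0.284,-0.169,0.122,0,0,-0.344],
    [-0.284,-0.169,0.122,0,0,-0.344],
    [-0.284,-0.169,0.122,0,0,-0.344],
    [-0.284,-0.169,0.06,0,0,-0.344],
    [-0.284,-0.169,0.03,0,0,-0.344],
    [-0.284,-0.169,0.01,0,0,-0.344],
    [-0.284,-0.169,-0.004,0,0,-0.344],
    [-0.284,-0.169,-0.004,0,0,-0.344],
    [-0.284,-0.169,-0.004,0,0,-0.344]
  ],
  "jaw": 0.5
}}

```text
time: 20.15
eef_pos: [0.437, -0.2009, 0.0504]
tcp_rot: [0.078, 0.997, -0.0, 0.001]
contact_force: [0.2, 0.3, -0.7]
opening: 0.494
finger_force: 0.0
```

Call:
{"name": "apply_moves", "arguments": {
  "series": [
    [0,0,0,0,0,0],
    [0,0,0,0,0,0],
    [0,0,0,0,0,0],
    [0,0,0,0,0,0]
  ],
  "jaw": 0
}}

```text
time: 20.65
eef_pos: [0.437, -0.2019, 0.0508]
tcp_rot: [0.078, 0.997, -0.001, 0.001]
contact_force: [-1.9, -4.7, 4.5]
opening: 0.303
finger_force: 39.7
```

Call:
{"name": "apply_moves", "arguments": {
  "series": [
    [0,0,0.06,0,0,0],
    [0,0,0.125,0,0,0],
    [0,0,0.125,0,0,0],
    [0.274,0.256,0.125,0,0,0.344],
    [0.274,0.256,0.125,0,0,0.344],
    [0.274,0.256,0.125,0,0,0.344],
    [0.274,0.256,0.125,0,0,0.344],
    [0.274,0.256,0.125,0,0,0.344],
    [0.274,0.256,0.125,0,0,0.344],
    [0.274,0.256,0.125,0,0,0.344],
    [0.274,0.256,0.06,0,0,0.344],
    [0.274,0.256,0.035,0,0,0.344],
    [0.274,0.256,0.015,0,0,0.344],
    [0.274,0.256,0.004,0,0,0.344],
    [0.274,0.256,0.004,0,0,0.344],
    [0.274,0.256,0.004,0,0,0.344]
  ]
}}

```text
time: 22.65
eef_pos: [0.6563, 0.0043, 0.054]
tcp_rot: [-0.057, 0.998, -0.0, 0.001]
contact_force: [-0.8, 0.4, -0.4]
opening: 0.305
finger_force: 39.9
```

Call:
{"name": "apply_moves", "arguments": {
  "series": [
    [0,0,0,0,0,0],
    [0,0,0,0,0,0],
    [0,0,0,0,0,0],
    [0,0,0.06,0,0,0],
    [0,0,0.122,0,0,0],
    [0,0,0.2,0,0,0],
    [0,-0.13,0.31,0,0,0],
    [0,-0.13,0.31,0,0,0],
    [0,-0.13,0.31,0,0,0],
    [0,-0.13,0.31,0,0,0],
    [0,-0.13,0.31,0,0,0]
  ],
  "jaw": 0.5
}}

```text
time: 24.02
eef_pos: [0.6546, -0.0982, 0.2981]
tcp_rot: [-0.058, 0.998, 0.001, -0.002]
contact_force: [-0.4, -0.1, -0.1]
opening: 0.502
finger_force: 0.0
```

```bash
python3 - <<'E'
from h import *
s=ctrl.get_state();im=ctrl.read_camera("wrist");P=cam("wrist",s);print(s["time"],s["eef_pos"])
p=[.6677,-.1004];a0=.1141;M=np.array([[np.cos(a0),np.sin(a0)],[-np.sin(a0),np.cos(a0)]])
for d in ctrl.silhouettes("spindle_1","wrist"):
    c,a,b=ends(d["pixels"]);a,b=(a,b) if a[1]<b[1] else (b,a);g=onz(P,[a,b],.053);dd=g[1]-g[0]
    print(round(d["p"],2),c.round(),"rack xy",(M@(g.mean(0)-p)).round(4),np.linalg.norm(dd).round(3),"ang",np.degrees(np.arctan2(dd[1],dd[0])-a0).round(1))
v=[im[...,::-1]]+[ctrl.read_camera("side")[...,::-1]]
cv2.imwrite("pics/p3.png",cv2.resize(np.hstack(v),(800,300)))
E
```

```text
24.025 [ 0.65460632 -0.09817982  0.29810902]
0.87 [303. 185.] rack xy [-0.0008  0.0347] 0.13 ang -0.0
0.74 [360. 186.] rack xy [1.000e-04 1.042e-01] 0.131 ang -0.1
0.69 [245. 186.] rack xy [ 0.0006 -0.0353] 0.133 ang 0.3
0.57 [188. 185.] rack xy [-0.0008 -0.1044] 0.133 ang -0.3
```

View pics/p3.png

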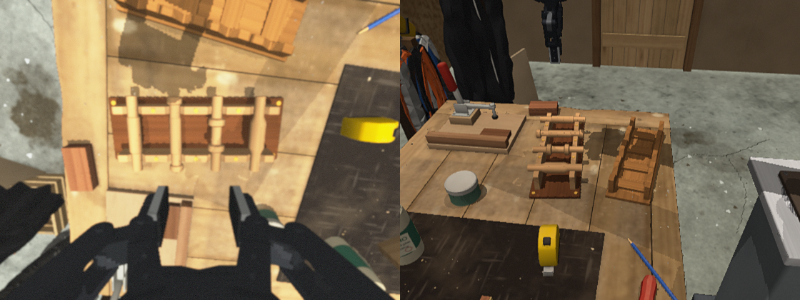

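The picture shows all four spindles seated in the rack, at columns 135, 175, 217 and 258. From the robot's left they run barrel, beaded, collared, plain, within 1 mm and 0.3° of their places, and the gripper is clear.

```bash
python3 -c "
from plant import ctrl
print(ctrl.sign_off())"
```

```text
the job is handed in; nothing more can be done
None
```

I moved all four spindles to the assembly rack in reversed order and released them, then handed the job in at about 24 s; my last camera check put each within 1 mm and 0.3° of its place, and no verdict came back.

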